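# Send a sample jar round the guide bend to the code reader

## Robot

A 6-joint arm with a two-finger parallel gripper is mounted at the origin on the work surface. World frame = base frame: x ahead of the robot, y to its left, z up, the work surface at z = 0. Lengths are in mm, angles in degrees, forces in N, time in s.
With the tool pointing down it reaches from about 325 to 775 mm from the base axis. Payload 5.5 kg.
Tool frame: the origin (TCP) lies between the finger pads; the fingertips stand r.tip_extent ahead of it and the grasp point (between the pads) lies 5 mm behind it (r.tip_extent is the distance from the TCP to the fingertips, in mm); z points along the fingers, y is the direction in which the jaws open and shut (so a half turn about z gives the same grasp; the last joint's range is limited). The gripper opens to 88 mm and grips with 3 to 60 N. Pads are 20 mm wide; open, the fingers measure 115 mm over their backs; the gripper's body (75 mm by 178 mm) begins 61 mm behind the grasp point.
Start: joints at [-67.42, 5.22, 70.514, -0, 104.267, -3.249], TCP at [261.413, -540.074, 236.631] pointing down, gripper open.
Joint ranges: [-164.24, 164.24], [-49.07, 125.15], [9.68, 141.18], [-86.29, 266.29], [3.28, 154.24], [-151.56, 151.56]. Speed limits (degrees/s): [147.25, 147.25, 172.46, 180, 180, 180].

## Interface

Orientations are given as [roll, pitch, yaw] about the fixed x, y, z axes, in that order (R = Rz(yaw) Ry(pitch) Rx(roll)).
In Python, from rig import status, optics, r gives the robot as it stands. The module is installed in compiled form; this text tells all that it offers.
- The arm moves only by the shell command python3 -m crank 'ROWS' [FORCE]. ROWS is JSON, a list of rows, each a list of 5 numbers: the finger opening in cm, from 0 to 8.78, then the shift along the tool's x, y, z in cm, then the turn about the tool's z in degrees. In form: [[jaw, tx, ty, tz, turn], ...]. A call has exactly 10 rows; each row shifts and turns the commanded pose from where the row before left it, along the tool's axes as they then stand; what a row does not reach is not made up. A row lasts 1/10 s, in which the tool goes at most 50 mm and 8.59 degrees, less where a joint would pass 70% of its speed; a pose out of reach is approached as far as the arm can. A call is refused whole if a number of a shift passes 5 or a number of a turn 8.59, either way. A call with a gripper value outside its range is refused whole. The fingers move at their own pace and stop on an object; FORCE is the grip in N (left out, the last holds). Time passes only in rows, so rows that do not move let the fingers close, or fill a call up. It gives the time, the measured TCP pose, the force and the opening at its end, in the units of the state.
- status.read_state(): the state, without advancing time (a new reading comes with each control period).
- optics.snapshot(name): name is "scene" or "top"; returns the picture (480x640x3 uint8, red, green, blue); there is no depth.
- optics.camera_model(name): a dict with "K" (3x3 intrinsics, pixels), "k1" (the pictures are not rectified: a ray, as slopes to the right and down, at radius r is drawn at 1 + k1 r^2 times it, then the intrinsics apply), "R" (3x3) and "t" (3): a world point X has camera coordinates R X + t. Camera axes: x right, y down, z forward; pixel columns grow to the right and rows downward; lengths in mm; the calibration is good to about 2 mm. A picture is of the moment at which its call begins. camera_model takes no time and is no camera call.
- r.job_done(): hands the job in, once; it reports no verdict.
The state is a dict: "time_s": time; "joint_positions": joint angles; "qvel": joint speeds; "joint_torque": joint torques, N m; "position": TCP position; "tcp_rot": TCP orientation; "force": force on the tool from outside, world axes, zero at the start; "torque": the same for the moment, N m; "opening": finger opening in mm.
Only numpy, scipy, OpenCV 4.12 (cv2) and the standard library are available. Lean on these libraries where they do the work, as an engineer would, in place of code of your own. Each camera call takes 0.05 s, during which the arm holds its last target.

## Task

Stand the honey jar in the blue carrier, then slide the carrier along the guide rods, round the bend and on to the code reader, until it is fully home against the sprung stop and the orange catch has closed behind it; then let go. Push gently and ease off rather than force it if it binds, keep the carrier flat on the plate, and leave the other goods alone.

Things in the scene. Friction and masses are not known exactly. Their poses are not given: they have to be found in the camera images.
- track: Steel L-shaped plate, top 20 mm above the bench, with two guide rods. Origin: centre of the bend's curve at bench level, z up. Channel centre line in its frame (mm): infeed leg x = 100 from y = 190 (open end) to y = 0; bend of radius 100 about the origin; outfeed leg y = -100 from x = 0 to -x. The carrier travels -y, round the bend, then -x.
- bend_end (a point): Point on the plate, on the channel's centre line, where the bend runs into the outfeed leg: track (0, -100) mm. Guide rods 8 mm thick, tops 11 mm above the plate, 88 mm clear between them (faces at radius 56 and 144 mm in the bend). Clamp blocks outside the rods and the end wall stand up to 34 mm above the plate; nothing overhangs the channel. Grey code reader beyond, 110 mm high.
- station (a point): Point on the plate at track (-80, -100) mm: the carrier's centre when home at mid-setting. End wall, sprung stop and catch are clamped together by hand up to 18 mm before or beyond it, unreported: feel for the stop. Stop: rubber pad, 2 N at first touch, 1 N per mm for 7 mm, then 9 N per mm. Home, the pad stays in about 3.5 mm; it must go in about 5 mm (10 to 13 N push) to let the catch drop in.
- catch (a joint): Orange sprung anti-return catch, a 30 mm finger pivoted beside the outer rod of the outfeed leg, tip reaching 14 mm into the channel just over the rod. Rad: 0 closed, about 0.5 while the carrier's widest part passes; springs back to 0 behind the carrier once home. The carrier meets it some 60 mm before home; pushing past takes up to about 10 N.
- carrier: Blue plastic puck, 0.3 kg: foot disc 84 mm across, 20 mm high; on it a collar 72 mm across, 56 mm inside, 12 mm high. The jar stands inside the collar, 20 mm above the underside. Origin: centre of underside. Starts in the infeed leg. Push the foot from behind (1 to 4 N); pushed towards a rod it wedges. Over 25 N from the fingers, or 35 N through the jar, is forcing it.
- honey_jar: Small glass jar with amber contents and a gold lid, 50 mm across, 54 mm high, about 0.16 kg. Origin: centre of its underside, z up. The three jars stand upright in a row about 85 mm apart, in any order, on a 4 mm cardboard pad; free space either side of the row.
- red_jar: Like the honey jar but with red contents and a white lid; to be left alone. Origin: centre of the underside.
- green_jar: Like the honey jar but with green contents and a white lid; to be left alone. Origin: centre of the underside.
- spare_carrier: White carrier puck of the same size on the bench; not for use. Origin: centre of the underside.
- bottle_a: Green glass water bottle, 56 mm across, 180 mm high, bystander. Origin: centre of the underside.
- bottle_b: Green glass water bottle, 56 mm across, 180 mm high, bystander. Origin: centre of the underside.
- tape_roll: Roll of yellow tape lying flat, 90 mm across, 48 mm high, bystander. Origin: centre of the underside.
Things that resemble listed ones, but are neither listed nor needed, are in the scene too. There is more than one size of the honey_jar; the one meant has the size given above. Of the things like the carrier, leave any that is purple; of the rest the smaller one is meant.

How it is judged (in metres and radians):
On the way, in this order (a step that is already met when the one before it is completed fails the run):
1. the honey jar stands in the carrier at the infeed (horizontal distance between honey_jar and carrier below 0.006 m and z of honey_jar in the frame of carrier between 0.017 and 0.023 m and angle between honey_jar's own z axis and vertical below 0.1 rad and y of carrier in the frame of track above 0.01 m), for 0.2 s.
2. the carrier goes through the bend with the jar in it (x of carrier in the frame of track above 0.03 m and y of carrier in the frame of track below -0.03 m and z of honey_jar in the frame of carrier below 0.024 m and horizontal distance between honey_jar and carrier below 0.006 m), for 0.05 s.
At the end, for the whole second after the job is handed in: The honey jar stands in the blue carrier (within 6 mm of its centre, upright); the carrier is at rest, flat on the plate in the outfeed leg, held between stop and catch: its centre within 25 mm of the station along the leg and 5 mm across, with the catch closed behind it (under 0.1 rad) (x of carrier in the frame of track between -0.105 and -0.055 m and y of carrier in the frame of track between -0.105 and -0.095 m and z of carrier in the frame of track below 0.023 m and angle between carrier's own z axis and vertical below 0.05 rad and value of joint catch below 0.1 rad and linear speed of carrier below 0.01 m/s and horizontal distance between honey_jar and carrier below 0.006 m and z of honey_jar in the frame of carrier below 0.023 m and angle between honey_jar's own z axis and vertical below 0.1 rad); the robot touches nothing.
It fails at once if the carrier forced: more than 25 N between the fingers and the carrier, or 35 N between the jar and the carrier (contact force between the fingers and carrier above 25 N or contact force between honey_jar and carrier above 35 N).
It fails at once if the carrier lifted more than 8 mm off the plate or tipped more than 0.2 rad (z of carrier in the frame of track above 0.028 m or angle between carrier's own z axis and vertical above 0.2 rad).
It fails at once if the honey jar dropped (faster than 0.45 m/s out of the fingers) or tipped over (angle between honey_jar's own z axis and vertical above 0.6 rad or (contact force between the fingers and honey_jar below 0.05 N and linear speed of honey_jar above 0.45 m/s)).
It fails at once if another item on the bench moved more than 20 mm (distance of any of red_jar, green_jar, spare_carrier, bottle_a, bottle_b, tape_roll from where it was at the start of the episode above 0.02 m).
It also fails if it takes over 72 s, if anything falls off the work surface, if the arm or the gripper's body presses on something with over 40 N, if the wrist force passes 120 N, or if a joint passes its speed limit or range.

## Working session

There is one attempt and no reset: what is moved stays moved. The work goes in short steps, Python scripts to look and compute and a shell command to move; the robot and the scene stay as the last step left them, time stands still between calls to the robot, and variables do not carry over. Pictures are saved under pics/ and viewed, and the job is handed in when it is done.

```bash
ls; mkdir -p pics; python3 - <<'E'
from rig import status, optics, r
import cv2,json
print(status.read_state(), r.tip_extent)
for n in ("scene","top"):
    im=optics.snapshot(n); cv2.imwrite(f"pics/{n}0.png",im[:,:,::-1]); print(n,optics.camera_model(n))
E
```

```text
pics
{'time_s': 0.0, 'joint_positions': array([-6.74231244e+01,  5.26311944e+00,  7.05816212e+01, -1.06973234e-03,
        1.04267621e+02, -3.24831323e+00]), 'qvel': array([ 0.03021241, -0.01576263, -0.03398582, -0.03540146,  0.02001906,
       -0.08967432]), 'joint_torque': array([-4.50803827e-04, -4.46450579e+01, -4.06450295e+01,  6.98469020e-02,
        2.90849997e-02, -1.28075139e-04]), 'position': array([ 261.26628427, -539.82293998,  235.50929947]), 'tcp_rot': array([-1.79887760e+02, -5.33121215e-03,  2.58249210e+01]), 'force': array([-0.21442314, -0.14396944,  0.24364482]), 'torque': array([ 0.02512965,  0.0093952 , -0.02569501]), 'opening': 87.82358808517886} 14.0
scene {'K': array([[516.79483161,   0.        , 323.65662307],
       [  0.        , 516.79483161, 250.62024034],
       [  0.        ,   0.        ,   1.        ]]), 'k1': 0.009387264001713956, 'R': array([[-0.64242557,  0.76610543,  0.01928367],
       [ 0.39701941,  0.35423689, -0.84669464],
       [-0.65548835, -0.53628229, -0.53172956]]), 't': array([ 426.56331971, -188.50961065, 1651.91648347])}
top {'K': array([[480.23719521,   0.        , 318.25900191],
       [  0.        , 480.23719521, 243.22407358],
       [  0.        ,   0.        ,   1.        ]]), 'k1': -0.05188370318216271, 'R': array([[-0.00536144, -0.99975336,  0.02155169],
       [-0.99098666,  0.00242711, -0.13393857],
       [ 0.13385323, -0.02207554, -0.99075526]]), 't': array([ -56.11734006,  632.31119969, 1104.38396564])}
```

View pics/scene0.png

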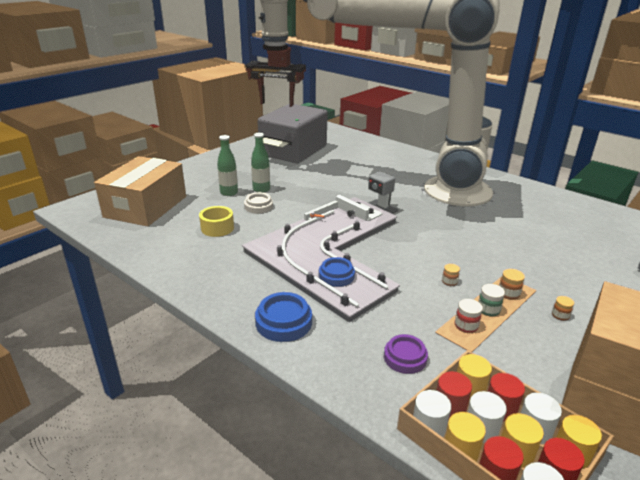

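View pics/top0.png

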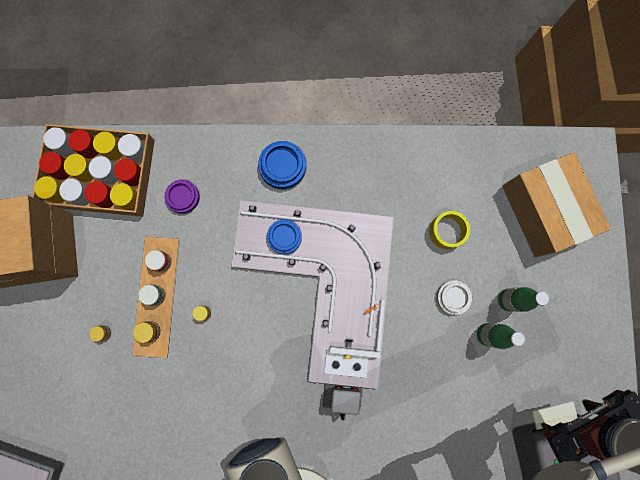

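```bash
cat > h.py <<'E'
from rig import status, optics, r
import numpy as np, cv2
def ray(n,uv):
    m=optics.camera_model(n);K=m['K'];k=m['k1'];R=np.array(m['R']);t=np.array(m['t'])
    d=np.array([(uv[0]-K[0,2])/K[0,0],(uv[1]-K[1,2])/K[1,1]]);s=d.copy()
    for _ in range(20): s=d/(1+k*(s@s))
    C=-R.T@t; return C,R.T@np.array([s[0],s[1],1.])
def onplane(n,uv,z):
    C,d=ray(n,uv); return (C+d*(z-C[2])/d[2])
def proj(n,X):
    m=optics.camera_model(n);K=m['K'];c=np.array(m['R'])@np.array(X,float)+m['t'];s=c[:2]/c[2];s=s*(1+m['k1']*(s@s));return np.array([K[0,0]*s[0]+K[0,2],K[1,1]*s[1]+K[1,2]])
def crop(n,im,x0,y0,x1,y1,f,name):
    c=cv2.resize(im[y0:y1,x0:x1,::-1],None,fx=f,fy=f,interpolation=cv2.INTER_CUBIC);cv2.imwrite('pics/'+name,c)
E
python3 - <<'E'
from h import *
s=cv2.imread('pics/scene0.png')[:,:,::-1];t=cv2.imread('pics/top0.png')[:,:,::-1]
crop('t',t,225,195,400,425,2.6,'t_track.png')
crop('t',t,80,220,225,365,4,'t_jars.png')
crop('s',s,420,250,590,350,4,'s_jars.png')
crop('s',s,235,185,405,325,4,'s_track.png')
E
```

```text
(no output)
```

View pics/t_track.png

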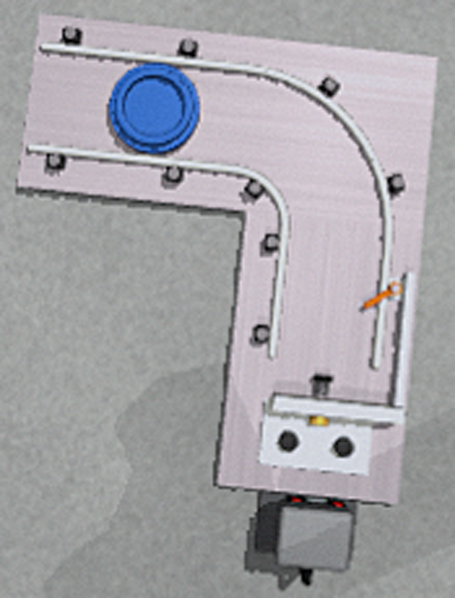

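View pics/t_jars.png

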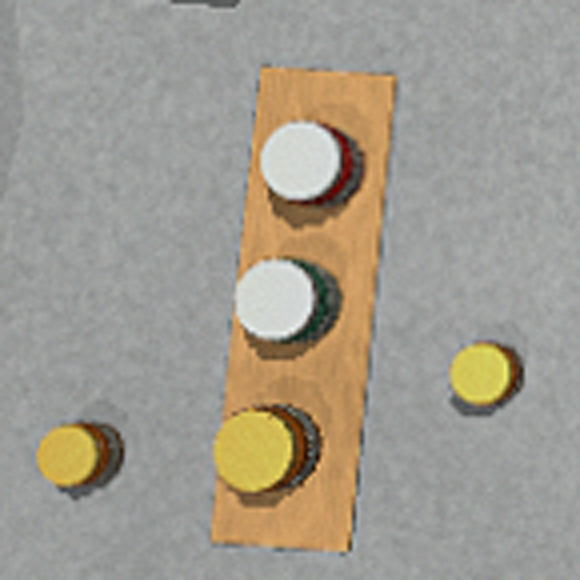

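View pics/s_jars.png

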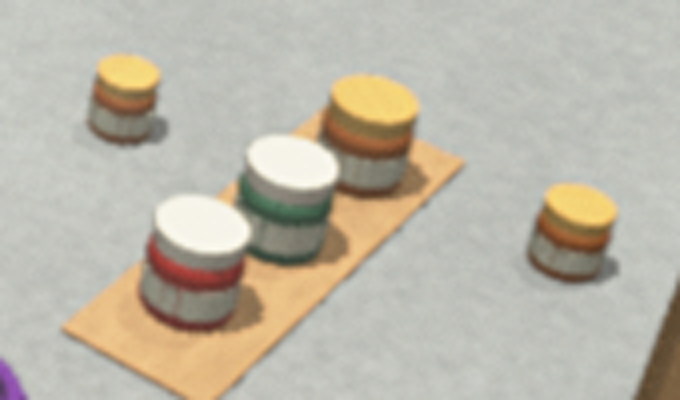

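View pics/s_track.png

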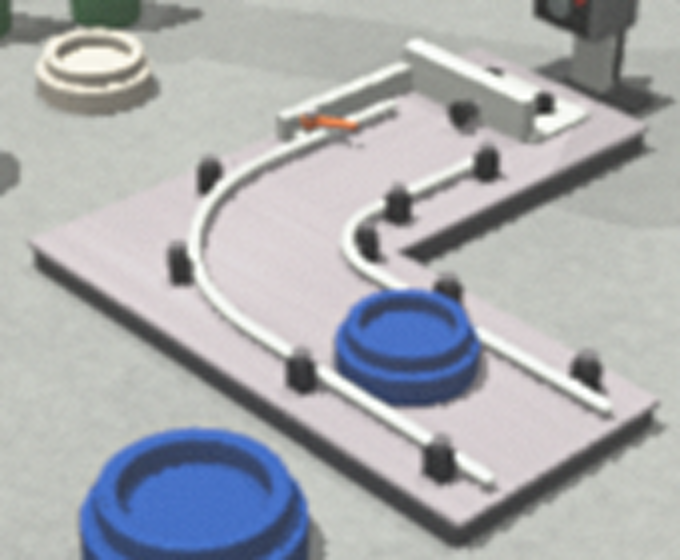

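```bash
python3 - <<'E'
from h import *
from scipy.optimize import least_squares
t=cv2.imread('pics/top0.png'); hsv=cv2.cvtColor(t,cv2.COLOR_BGR2HSV)
# rods
w=((hsv[:,:,2]>215)&(hsv[:,:,1]<22)).astype(np.uint8)
m=np.zeros_like(w); m[205:350,232:385]=1; w&=m
w[295:,374:]=0
w[338:,:]=0
ys,xs=np.nonzero(w); print(len(xs))
P=np.array([onplane('top',(x,y),28)[:2] for x,y in zip(xs,ys)])
def loc(p,P):
    c,s=np.cos(p[2]),np.sin(p[2]); d=P-p[:2]; return np.c_[d[:,0]*c+d[:,1]*s,-d[:,0]*s+d[:,1]*c]
def res(p):
    L=loc(p,P);x,y=L.T
    rad=np.where(y>0,x,np.where(x<0,-y,np.hypot(x,y)))
    return np.where(abs(rad-148)<abs(rad-52),rad-148,rad-52)
o=onplane('top',(318,278),20)
s=least_squares(res,[o[0],o[1],-0.05],loss='soft_l1',f_scale=2)
print(s.x,np.degrees(s.x[2]),np.median(abs(res(s.x))),np.std(res(s.x)))
np.save('track.npy',s.x)
v=(w*255); cv2.imwrite('pics/mask.png',cv2.resize(v[195:400,225:400],None,fx=3,fy=3))
# carrier blue
b=cv2.inRange(hsv,(100,120,60),(125,255,255)); 
for n,im in(('top',t),('scene',cv2.imread('pics/scene0.png'))):
    hs=cv2.cvtColor(im,cv2.COLOR_BGR2HSV)
    b=cv2.inRange(hs,(100,120,40),(125,255,255))
    for c in cv2.findContours(b,0,2)[0]:
        if cv2.contourArea(c)>150: print(n,'blue',cv2.fitEllipse(c))
    g=cv2.inRange(hs,(18,110,100),(32,255,255))
    for c in cv2.findContours(g,0,2)[0]:
        if 60<cv2.contourArea(c)<900: print(n,'gold',cv2.fitEllipse(c),cv2.contourArea(c))
    wt=cv2.inRange(hs,(0,0,205),(180,30,255))
    for c in cv2.findContours(wt,0,2)[0]:
        if 150<cv2.contourArea(c)<900: print(n,'white',cv2.fitEllipse(c),cv2.contourArea(c))
E
```

```text
898
[ 5.45038863e+02 -4.51229347e+01 -9.96731648e-02] -5.710851675071485 2.2404156253254186 22.989938080537186
top blue ((283.8795166015625, 236.111572265625), (33.57230758666992, 34.02777099609375), 174.20364379882812)
top blue ((281.7773742675781, 164.24697875976562), (46.64590072631836, 46.99277114868164), 16.477617263793945)
top gold ((96.45830535888672, 333.45965576171875), (14.048664093017578, 15.256484985351562), 29.95340919494629) 163.5
top gold ((142.70619201660156, 332.2759094238281), (18.96746063232422, 20.26922035217285), 34.095603942871094) 290.5
top gold ((200.052490234375, 313.0482177734375), (14.180978775024414, 15.32620906829834), 34.74651336669922) 163.0
top gold ((120.96443176269531, 194.01132202148438), (22.00205421447754, 23.396230697631836), 52.10917663574219) 395.5
top gold ((45.18693161010742, 186.89059448242188), (21.12687110900879, 23.32000732421875), 45.988197326660156) 385.5
top gold ((74.53813934326172, 164.3475799560547), (21.074602127075195, 23.093935012817383), 50.33995819091797) 371.5
top gold ((104.05542755126953, 141.85330200195312), (20.64741706848
[... 2977 characters left out ...]
((432.90252685546875, 403.24310302734375), (25.085580825805664, 34.964630126953125), 107.7667236328125) 685.0
scene white ((469.9863586425781, 305.6290588378906), (13.288434028625488, 23.72948455810547), 109.177734375) 236.0
scene white ((492.38592529296875, 289.9844970703125), (11.811981201171875, 23.21922492980957), 104.37373352050781) 202.5
scene white ((372.6981506347656, 274.07501220703125), (9.397773742675781, 59.3638801574707), 119.2610092163086) 306.0
scene white ((437.2216796875, 192.1502685546875), (8.717537879943848, 27.461889266967773), 118.03236389160156) 173.0
scene white ((136.60369873046875, 173.09376525878906), (9.185791969299316, 73.80455780029297), 58.95687484741211) 409.5
```

View pics/mask.png

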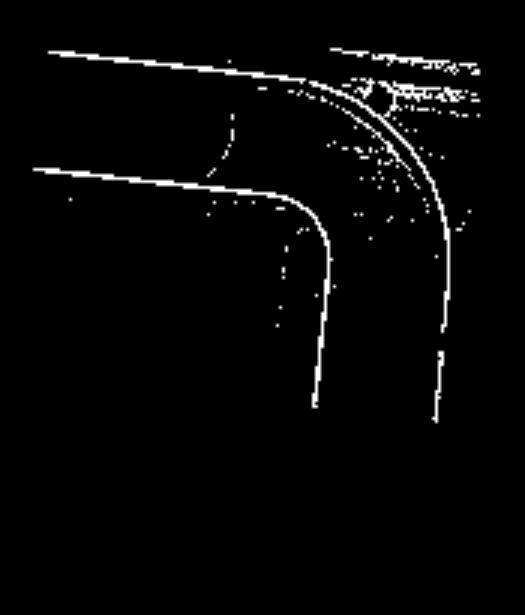

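```bash
python3 - <<'E'
from h import *
from scipy.optimize import least_squares
t=cv2.imread('pics/top0.png'); hsv=cv2.cvtColor(t,cv2.COLOR_BGR2HSV)
w=((hsv[:,:,2]>195)&(hsv[:,:,1]<18)).astype(np.uint8)
m=np.zeros_like(w); m[205:338,232:385]=1; w&=m; w[295:,374:]=0
ys,xs=np.nonzero(w)
P0=np.array([onplane('top',(x,y),28)[:2] for x,y in zip(xs,ys)])
def loc(p,P):
    c,s=np.cos(p[2]),np.sin(p[2]); d=P-p[:2]; return np.c_[d[:,0]*c+d[:,1]*s,-d[:,0]*s+d[:,1]*c]
def res(p,P):
    L=loc(p,P);x,y=L.T
    rad=np.where(y>0,x,np.where(x<0,-y,np.hypot(x,y)))
    return np.where(abs(rad-148)<abs(rad-52),rad-148,rad-52)
p=np.load('track.npy')
for th in (12,8,5,5,5):
    P=P0[abs(res(p,P0))<th]; p=least_squares(res,p,args=(P,)).x
L=loc(p,P);r_=res(p,P);rad=r_
print(p,np.degrees(p[2]),len(P),r_.std())
for nm,k in (('in-out',(L[:,1]>0)&(L[:,0]>100)),('in-in',(L[:,1]>0)&(L[:,0]<100)),('out-out',(L[:,0]<0)&(L[:,1]<-100)),('out-in',(L[:,0]<0)&(L[:,1]>-100)),('bend',(L[:,0]>0)&(L[:,1]<0))): print(nm,k.sum(),r_[k].mean())
print('ends',L[:,1].max(),L[:,0].min())
np.save('track.npy',p)
# carrier: scene & top
c=onplane('top',(283.88,236.11),31)[:2]; c2=onplane('top',(283.88,236.11),42)[:2]
print('carrier top z31',c,loc(p,np.array([c,c2])))
# triangulate gold
def tri(a,b):
    C1,d1=ray('top',a);C2,d2=ray('scene',b)
    A=np.c_[d1,-d2];s=np.linalg.lstsq(A,C2-C1,rcond=None)[0]
    return (C1+s[0]*d1+C2+s[1]*d2)/2,np.linalg.norm(C1+s[0]*d1-C2-s[1]*d2)
print('honey',tri((142.7,332.3),(512.7,276.3)), 'z58', onplane('top',(142.7,332.3),58),onplane('scene',(512.7,276.3),58))
for e in ((142.7-9.8,332.3),(142.7+9.8,332.3)):print(onplane('top',e,58))
print('green',onplane('top',(147.9,294.5),58),'red',onplane('top',(154.3,259.4),58))
print('small',tri((96.5,333.5),(564.4,302.2)),tri((200.05,313.05),(451.3,269)))
E
```

```text
Traceback (most recent call last):
  File "h.py", line 9, in onplane
    C,d=ray(n,uv); return (C+d*(z-C[2])/d[2])
        ~~~^^^^^^
  File "h.py", line 4, in ray
    m=optics.camera_model(n);K=m['K'];k=m['k1'];R=np.array(m['R']);t=np.array(m['t'])
ValueError: time passes only in moves, steps and waits
```

```bash
python3 -m crank '[[8.78,0,0,0,7.73],[8.78,0,-2,0,7.73],[8.78,0,-3,0,7.73],[8.78,0,-4,0,7.74],[8.78,1,-4.8,0,0],[8.78,1,-4.8,0,0],[8.78,1,-4.8,0,0],[8.78,1,-4.8,0,0],[8.78,1,-4.8,0,0],[8.78,1,-4.8,0,0]]' 20; python3 - <<'E'
from fit import *
p=np.load('track.npy')
for n,L in (('bend0',(100,0)),('bend_end',(0,-100)),('station',(-80,-100)),('c',(100,79))): print(n,wor(p,L))
E
```

```text
time_s: 1.1
position: [333.2, -168.2, 236.3]
tcp_rot: [-180.0, -0.0, -5.1]
force: [1.3, -0.5, -0.0]
opening: 88.0
bend0 [645.83179805 -54.90642611]
bend_end [ 537.3226518  -145.60243033]
station [ 457.64059162 -138.47717352]
c [652.86798915  23.77960832]
```

```bash
python3 -m crank '[[8.78,0.45,-4.8,0.5,0],[8.78,0.45,-4.8,1,0],[8.78,0.45,-4.8,1,0],[8.78,0.45,-4.8,1,0],[8.78,0.45,-4.8,1,0],[8.78,0.45,-4.8,1,0],[8.78,0.45,-4.8,1,0],[8.78,0.45,-4.8,1,0],[8.78,0.45,-4.8,1,0],[8.78,0.45,-4.8,1,0]]'; python3 - <<'E'
from h import *
im=optics.snapshot('top'); crop('t',im,60,220,260,400,4,'j1.png')
im=optics.snapshot('scene'); crop('t',im,420,130,600,330,3,'j1s.png')
E
```

```text
time_s: 2.1
position: [420.5, 306.2, 140.8]
tcp_rot: [180.0, 0.0, -5.1]
force: [1.0, -0.4, 0.5]
opening: 87.3
```

View pics/j1.png

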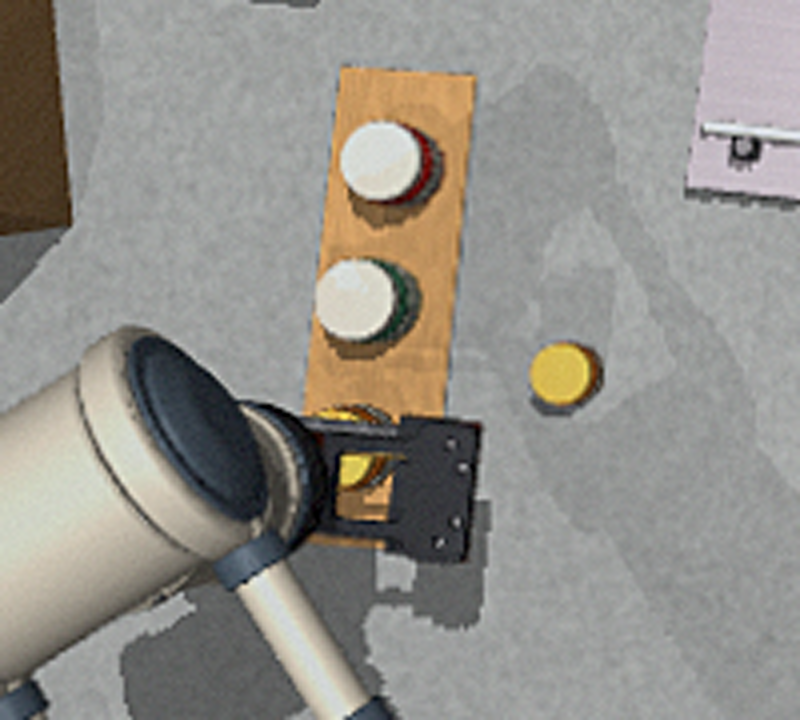

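View pics/j1s.png

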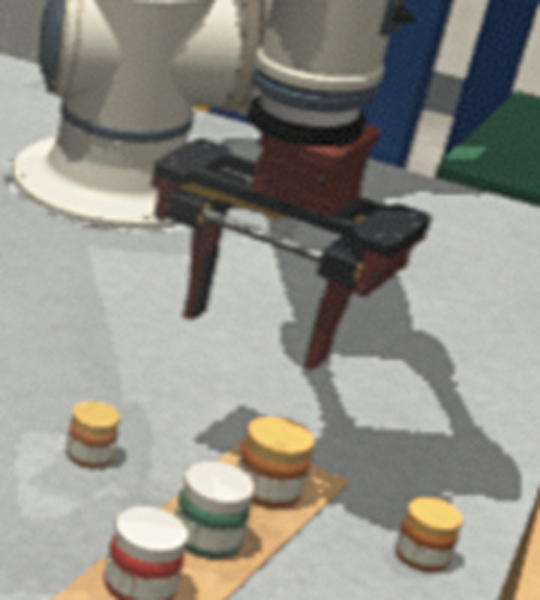

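```bash
python3 -m crank '[[8.78,0.03,-2.1,1,0],[8.78,0,-2.07,1.5,0],[8.78,0,0,2,0],[8.78,0,0,2,0],[8.78,0,0,2,0],[8.78,0,0,1.2,0],[8.78,0,0,0.8,0],[8.78,0,0,0.1,0],[8.78,0,0,0,0],[8.78,0,0,0,0]]'; python3 - <<'E'
from h import *
im=optics.snapshot('scene'); crop('t',im,420,180,600,330,4,'j2s.png')
E
```

```text
time_s: 3.2
position: [425.4, 345.9, 36.9]
tcp_rot: [-179.9, -0.1, -5.1]
force: [0.2, -0.4, 1.2]
opening: 87.9
```

View pics/j2s.png

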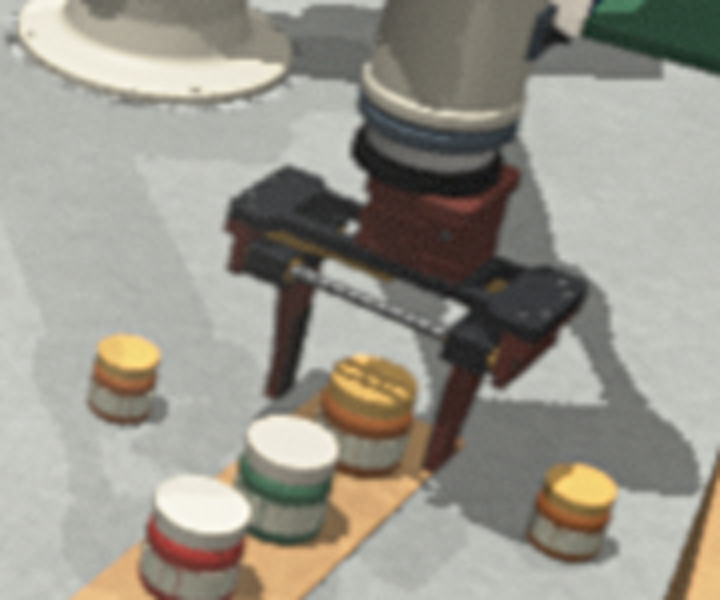

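```bash
python3 -m crank '[[6.5,0,0,0.2,0],[5.5,0,0,0,0],[4.9,0,0,0,0],[4.5,0,0,0,0],[4.5,0,0,0,0],[4.5,0,0,0,0],[4.5,0,0,0,0],[4.5,0,0,0,0],[4.5,0,0,0,0],[4.5,0,0,0,0]]' 20; python3 -c "
from rig import status;s=status.read_state();print(s['opening'],s['position'],s['force'])"
```

```text
time_s: 4.25
position: [424.9, 345.6, 33.7]
tcp_rot: [-180.0, -0.0, -5.1]
force: [0.1, 0.9, -0.6]
opening: 49.7
49.656910237111234 [424.86208689 345.61985797  33.71256544] [ 0.08596724  0.91657216 -0.59441158]
```

```bash
python3 -m crank '[[4.5,0,0,-1,0],[4.5,0,0,-2.5,0],[4.5,0,0,-3,0],[4.5,0,1,-2.5,0],[4.5,1.5,2.2,-1,0],[4.5,2.8,3.3,0,0],[4.5,2.8,3.3,0,0],[4.5,2.8,3.3,0,0],[4.5,2.8,3.3,0,0],[4.5,2.8,3.3,0,0]]' && python3 -m crank '[[4.5,2.8,3.3,0,0],[4.5,2.8,3.3,0,0],[4.5,2.6,3.2,0,0],[4.5,1.4,0.5,0,0],[4.5,0.5,0,0,0],[4.5,0,0,0,0],[4.5,0,0,0,0],[4.5,0,0,0,0],[4.5,0,0,0,0],[4.5,0,0,0,0]]'; python3 - <<'E'
from h import *
im=optics.snapshot('scene'); crop('t',im,240,160,440,310,4,'k1s.png');cv2.imwrite('pics/k1s_raw.png',im[:,:,::-1])
im=optics.snapshot('top'); crop('t',im,200,160,400,310,4,'k1t.png');cv2.imwrite('pics/k1t_raw.png',im[:,:,::-1])
E
```

```text
time_s: 5.25
position: [562.3, 133.8, 134.2]
tcp_rot: [180.0, -0.0, -5.1]
force: [0.4, -0.1, -2.0]
opening: 49.4
time_s: 6.25
position: [652.9, 24.6, 133.9]
tcp_rot: [-180.0, -0.0, -5.1]
force: [-0.0, 0.4, -1.8]
opening: 49.8
```

View pics/k1s.png

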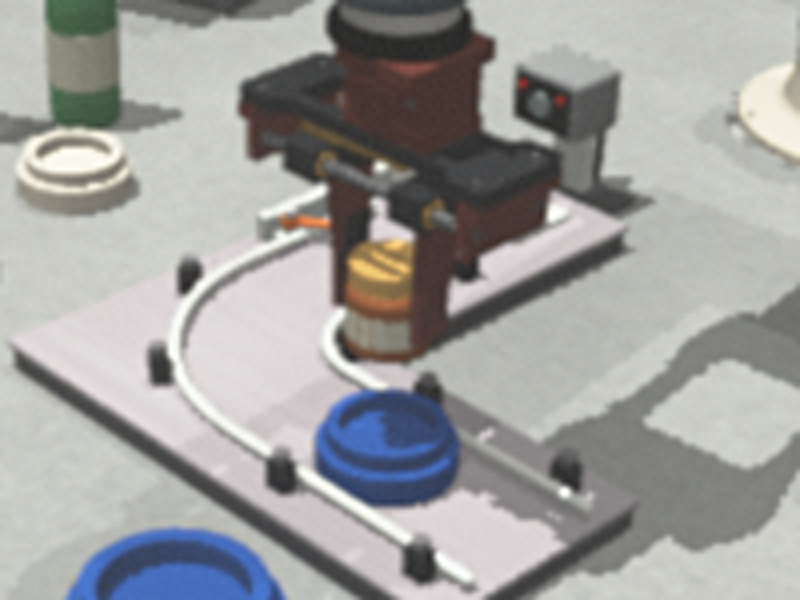

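View pics/k1t.png

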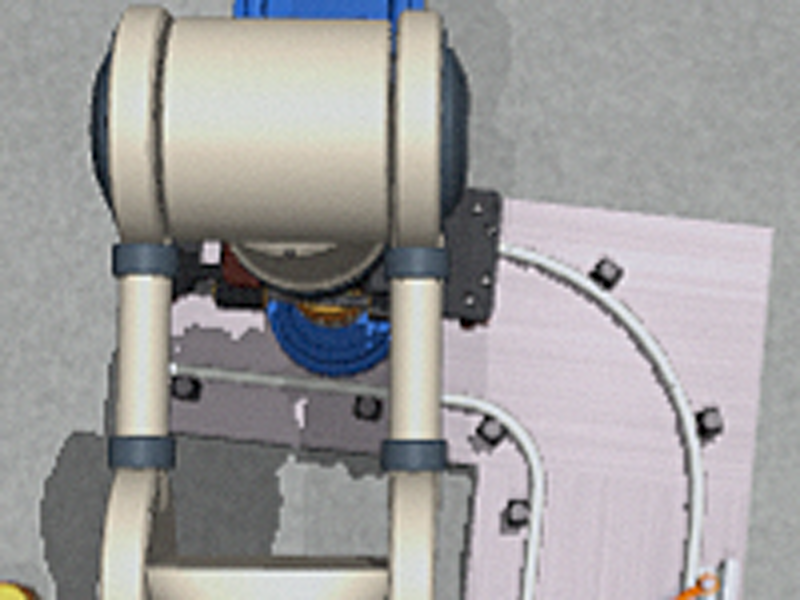

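```bash
python3 - <<'E'
from fit import *
p=np.load('track.npy')
t=cv2.imread('pics/top0.png');s=cv2.imread('pics/scene0.png')
cv2.imwrite('pics/c_t.png',cv2.resize(t[212:262,256:312],None,fx=7,fy=7,interpolation=cv2.INTER_CUBIC))
cv2.imwrite('pics/c_s.png',cv2.resize(s[248:292,310:362],None,fx=7,fy=7,interpolation=cv2.INTER_CUBIC))
# predicted circles for carrier at track (100,79) and variants
c=wor(p,(100,79))
def draw(im,n,x0,y0,f,name,c):
    o=cv2.resize(im[y0:y0+50,x0:x0+56],None,fx=f,fy=f,interpolation=cv2.INTER_CUBIC)
    for R,z,col in ((42,40,(0,255,255)),(36,52,(0,255,0)),(28,52,(0,0,255))):
        q=np.array([(proj(n,(c[0]+R*np.cos(a),c[1]+R*np.sin(a),z))-[x0,y0]+.5)*f for a in np.linspace(0,6.3,90)]).astype(int)
        cv2.polylines(o,[q],False,col,1)
    return o
cv2.imwrite('pics/c_ov.png',np.hstack([draw(t,'top',256,212,7,'',c),draw(s,'scene',308,246,7,'',c)]))
E
```

```text
(no output)
```

View pics/c_ov.png

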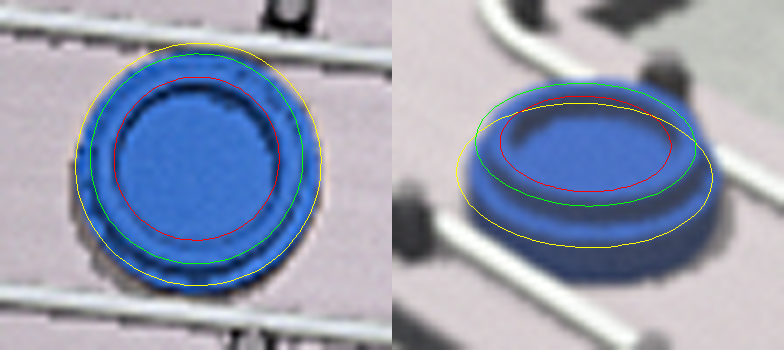

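```bash
python3 - <<'E'
from fit import *
t=cv2.imread('pics/top0.png');s=cv2.imread('pics/scene0.png');k=cv2.imread('pics/k1s_raw.png')
def draw(im,n,x0,y0,f,c,zb):
    o=cv2.resize(im[y0:y0+40,x0:x0+40],None,fx=f,fy=f,interpolation=cv2.INTER_CUBIC)
    for R,z,col in ((25,zb,(0,255,0)),(25,zb+54,(0,0,255))):
        q=np.array([(proj(n,(c[0]+R*np.cos(a),c[1]+R*np.sin(a),z))-[x0,y0]+.5)*f for a in np.linspace(0,6.3,90)]).astype(int)
        cv2.polylines(o,[q],False,col,1)
    return o
c=(424.9,345.6)
cv2.imwrite('pics/j_ov.png',np.hstack([draw(t,'top',128,312,6,c,4),draw(s,'scene',492,264,6,c,4),draw(k,'scene',315,215,6,(652.9,24.6),104.2)]))
E
```

```text
(no output)
```

View pics/j_ov.png

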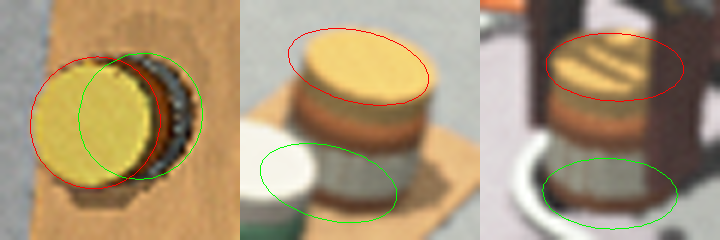

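```bash
python3 -m crank '[[4.5,-0.1,0,1,0],[4.5,0,0,1.5,0],[4.5,0,0,1.2,0],[4.5,0,0,0.6,0],[4.5,0,0,0.3,0],[4.5,0,0,0,0],[4.5,0,0,0,0],[4.5,0,0,0,0],[4.5,0,0,0,0],[4.5,0,0,0,0]]'; python3 - <<'E'
from h import *
im=optics.snapshot('scene'); crop('t',im,295,215,395,290,8,'k2s.png');cv2.imwrite('pics/k2s_raw.png',im[:,:,::-1])
E
```

```text
time_s: 7.35
position: [652.3, 24.0, 88.1]
tcp_rot: [-180.0, -0.0, -5.1]
force: [0.8, -0.4, -2.0]
opening: 49.9
```

View pics/k2s.png

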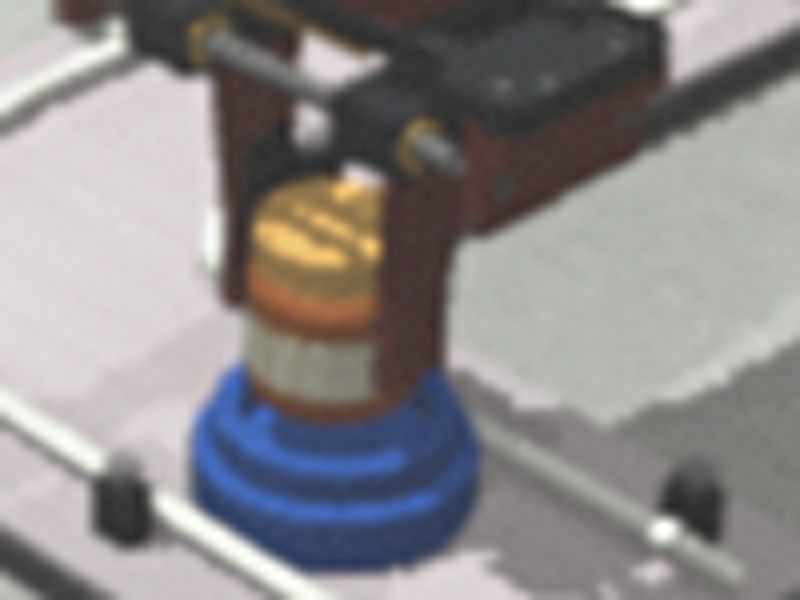

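```bash
python3 -m crank '[[4.5,0,0,0.15,0],[4.5,0,0,0.15,0],[4.5,0,0,0.15,0],[4.5,0,0,0.15,0],[4.5,0,0,0.15,0],[4.5,0,0,0.15,0],[4.5,0,0,0,0],[4.5,0,0,0,0],[4.5,0,0,0,0],[4.5,0,0,0,0]]'
```

```text
time_s: 8.4
position: [652.2, 24.1, 78.8]
tcp_rot: [-180.0, -0.0, -5.1]
force: [0.2, 0.8, -1.1]
opening: 49.8
```

```bash
python3 -m crank '[[4.5,0,0,0.15,0],[4.5,0,0,0.15,0],[4.5,0,0,0.15,0],[4.5,0,0,0.15,0],[4.5,0,0,0.1,0],[4.5,0,0,0.1,0],[4.5,0,0,0,0],[4.5,0,0,0,0],[4.5,0,0,0,0],[4.5,0,0,0,0]]'
```

```text
time_s: 9.4
position: [652.2, 24.0, 70.8]
tcp_rot: [180.0, -0.0, -5.1]
force: [0.3, -0.2, -1.8]
opening: 49.6
```

```bash
python3 -m crank '[[4.5,0,0,0.05,0],[4.5,0,0,0.05,0],[4.5,0,0,0,0],[4.5,0,0,0,0],[4.5,0,0,0,0],[4.5,0,0,0,0],[4.5,0,0,0,0],[4.5,0,0,0,0],[4.5,0,0,0,0],[4.5,0,0,0,0]]'; python3 - <<'E'
from h import *
im=optics.snapshot('scene'); crop('t',im,295,215,395,290,8,'k3s.png')
E
```

```text
time_s: 10.4
position: [652.2, 24.1, 69.7]
tcp_rot: [-180.0, -0.0, -5.1]
force: [0.7, -0.4, -1.0]
opening: 49.6
```

View pics/k3s.png

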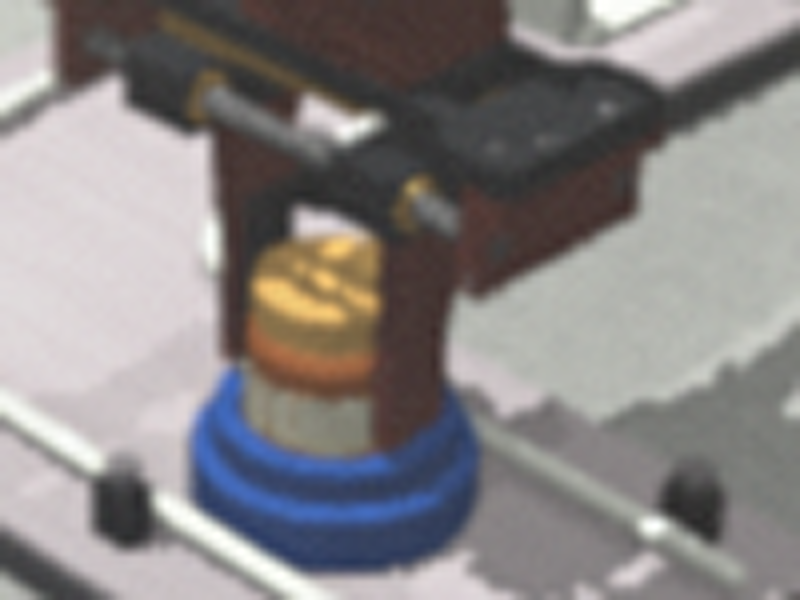

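```bash
python3 -m crank '[[4.5,0,0.3,0,0],[4.5,0,0.5,0,0],[4.5,0,0.6,0,0],[4.5,0,0.6,0,0],[4.5,0,0.6,0,0],[4.5,0,0.6,0,0],[4.5,0,0.6,0,0],[4.5,0,0.6,0,0],[4.5,0,0.6,0,0],[4.5,0,0.6,0,0]]';python3 -c "
from fit import *
s=status.read_state();print(loc(np.load('track.npy'),s['position'][:2]),s['force'],s['torque'])"
```

```text
time_s: 11.45
position: [647.1, -32.2, 69.7]
tcp_rot: [-180.0, -0.0, -5.1]
force: [-0.4, 3.5, 0.7]
opening: 50.1
[[99.27533639 22.72256048]] [-0.38853701  3.53247017  0.72027602] [ 6.12238855e-01 -3.99891300e-02  4.43346434e-04]
```

```bash
python3 -m crank '[[4.5,0.03,0.56,0,0],[4.5,0.03,0.57,0,0],[4.5,0,0.57,0,0],[4.5,0,0.57,0,0],[4.5,-0.02,0.61,0,0],[4.5,-0.06,0.61,0,0],[4.5,-0.09,0.6,0,0],[4.5,-0.13,0.6,0,0],[4.5,-0.17,0.59,0,0],[4.5,-0.2,0.58,0,0]]';python3 -c "
from fit import *
s=status.read_state();print(loc(np.load('track.npy'),s['position'][:2]),s['force'],s['torque'])
d=0
for th in np.arange(21,91,3.5):
  a,b=np.radians(th),np.radians(th+3.5);print(th+3.5,round(10*(np.cos(b)-np.cos(a)),2),round(10*(np.sin(b)-np.sin(a)),2))"
```

```text
time_s: 12.45
position: [635.8, -90.0, 69.7]
tcp_rot: [-180.0, -0.0, -5.1]
force: [1.7, 4.7, 1.8]
opening: 50.0
[[ 93.13481111 -35.85842923]] [1.71175407 4.70098042 1.8278268 ] [ 0.82148658 -0.17718004  0.00580583]
24.5 -0.24 0.56
28.0 -0.27 0.55
31.5 -0.3 0.53
35.0 -0.33 0.51
38.5 -0.37 0.49
42.0 -0.39 0.47
45.5 -0.42 0.44
49.0 -0.45 0.41
52.5 -0.47 0.39
56.0 -0.5 0.36
59.5 -0.52 0.33
63.0 -0.54 0.29
66.5 -0.55 0.26
70.0 -0.57 0.23
73.5 -0.58 0.19
77.0 -0.59 0.16
80.5 -0.6 0.12
84.0 -0.61 0.08
87.5 -0.61 0.05
91.0 -0.61 0.01
```

```bash
python3 -m crank '[[4.5,-0.24,0.56,0,0],[4.5,-0.27,0.55,0,0],[4.5,-0.3,0.53,0,0],[4.5,-0.33,0.51,0,0],[4.5,-0.37,0.49,0,0],[4.5,-0.39,0.47,0,0],[4.5,-0.42,0.44,0,0],[4.5,-0.45,0.41,0,0],[4.5,-0.47,0.39,0,0],[4.5,-0.5,0.36,0,0]]';python3 - <<'E'
from fit import *
s=status.read_state();print(loc(np.load('track.npy'),s['position'][:2]),s['force'],s['torque'])
im=optics.snapshot('scene'); crop('t',im,240,160,400,280,5,'b1s.png')
E
```

```text
time_s: 13.45
position: [594.1, -133.7, 69.7]
tcp_rot: [180.0, -0.0, -5.1]
force: [3.2, 3.4, 1.5]
opening: 49.6
[[ 55.52138702 -83.10156916]] [3.21003898 3.42096961 1.46449782] [ 0.53729725 -0.51510069  0.01066469]
```

View pics/b1s.png

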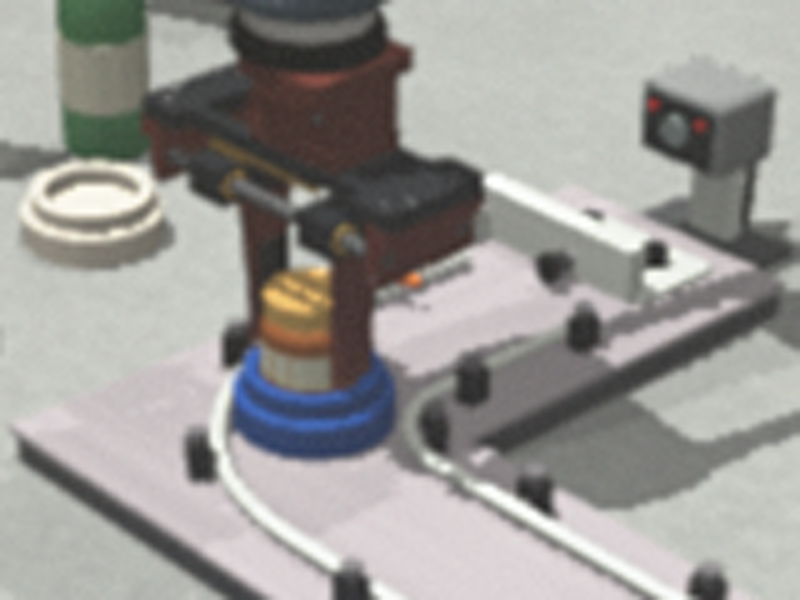

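```bash
python3 -m crank '[[4.5,-0.52,0.33,0,0],[4.5,-0.54,0.29,0,0],[4.5,-0.55,0.26,0,0],[4.5,-0.57,0.23,0,0],[4.5,-0.58,0.19,0,0],[4.5,-0.59,0.16,0,0],[4.5,-0.6,0.12,0,0],[4.5,-0.61,0.08,0,0],[4.5,-0.45,0.03,0,0],[4.5,-0.3,0,0,0]]';python3 - <<'E'
from fit import *
s=status.read_state();print(loc(np.load('track.npy'),s['position'][:2]),s['force'],s['torque'])
im=optics.snapshot('scene'); crop('t',im,260,160,420,280,5,'b2s.png')
im=optics.snapshot('top'); crop('t',im,260,220,420,430,3.5,'b2t.png')
E
```

```text
time_s: 14.5
position: [539.6, -145.4, 69.7]
tcp_rot: [180.0, -0.0, -5.1]
force: [2.0, 0.2, 0.1]
opening: 50.0
[[  2.28805062 -99.62128187]] [2.01389817 0.24097913 0.1123027 ] [ 0.09283928 -0.45289095  0.01179271]
```

View pics/b2s.png

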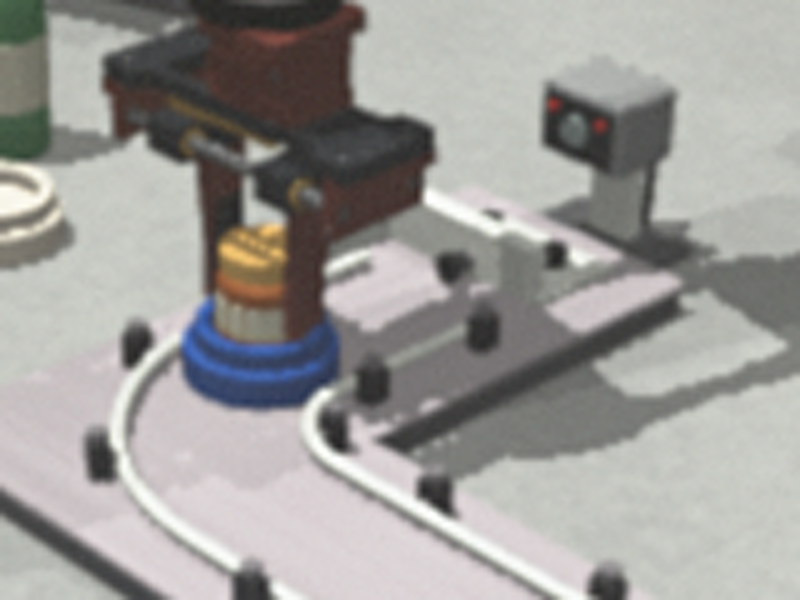

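View pics/b2t.png

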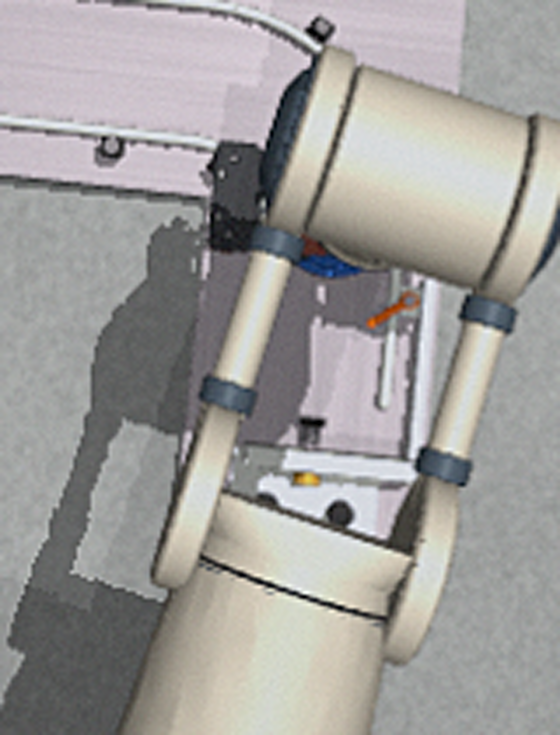

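```bash
python3 - <<'E'
from fit import *
p=np.load('track.npy')
for n,uv,z in(('padface',(348.8,339),32),('catchtip',(364,314.5),34),('pivot',(377.5,306),36),('wallface',(349,347.5),54),('reader top',(345,390),110)): print(n,loc(p,onplane('top',uv,z)[:2]))
t=cv2.imread('pics/top0.png');cv2.imwrite('pics/stop.png',cv2.resize(t[295:380,310:395],None,fx=7,fy=7,interpolation=cv2.INTER_CUBIC))
E
```

```text
padface [[-132.69558652  -95.84984247]]
catchtip [[ -72.57782479 -127.27939855]]
pivot [[ -49.99782248 -157.63326891]]
wallface [[-150.73592855  -95.82991227]]
reader top [[-238.15046608  -89.05844448]]
```

View pics/stop.png

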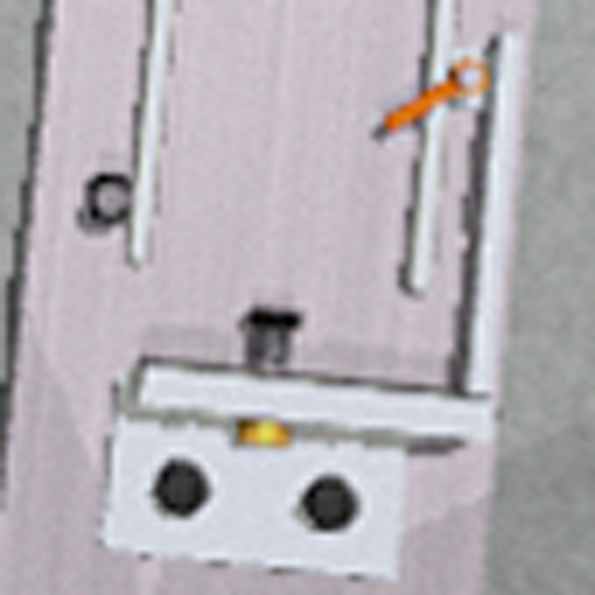

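```bash
python3 -m crank '[[5.3,0,0,0,0],[5.8,0,0,0,0],[6.4,0,0,0,0],[6.4,0,0,-0.3,0],[6.4,0,0,-1,0],[6.4,0,0,-2,0],[6.4,0,0,-2,0],[6.4,0,0,-1,0],[6.4,0,0,0,0],[6.4,0,0,0,0]]';python3 - <<'E'
from fit import *
s=status.read_state();print(loc(np.load('track.npy'),s['position'][:2]),s['force'],s['torque'])
im=optics.snapshot('scene'); crop('t',im,260,160,420,280,5,'b3s.png');cv2.imwrite('pics/b3s_raw.png',im[:,:,::-1])
E
```

```text
time_s: 15.6
position: [540.0, -145.2, 132.3]
tcp_rot: [-180.0, 0.0, -5.1]
force: [0.8, 0.3, -0.7]
opening: 64.1
[[  2.60344807 -99.39321914]] [ 0.77674096  0.30266101 -0.6508904 ] [ 0.03788473  0.01214799 -0.03743697]
```

View pics/b3s.png

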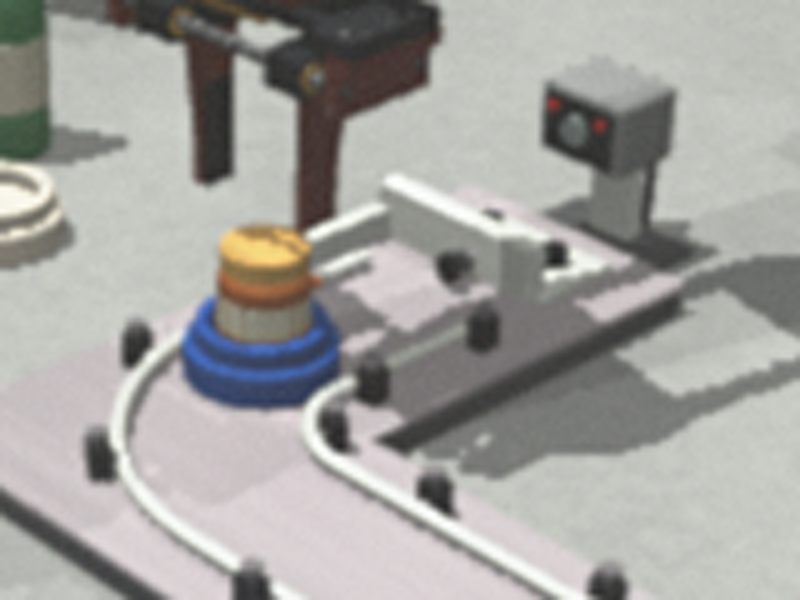

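```bash
python3 -m crank '[[4,1,0,0,0],[2.5,2,-0.02,0,0],[1,2,0,0,0],[1,1.05,0,0,0],[1,0,0,1,0],[1,0,0,1.5,0],[1,0,0,1.5,0],[1,0,0,1,0],[1,0,0,0.5,0],[1,0,0,0,0]]';python3 - <<'E'
from fit import *
s=status.read_state();print(loc(np.load('track.npy'),s['position'][:2]),s['force'],s['torque'])
im=optics.snapshot('scene'); crop('t',im,230,160,390,280,5,'b4s.png')
E
```

```text
time_s: 16.65
position: [599.6, -150.3, 76.4]
tcp_rot: [-180.0, 0.1, -5.1]
force: [-0.3, -0.6, -0.6]
opening: 10.2
[[ 62.40876522 -99.09166828]] [-0.34359159 -0.59270038 -0.60464751] [0.05846414 0.0101441  0.04835826]
```

View pics/b4s.png

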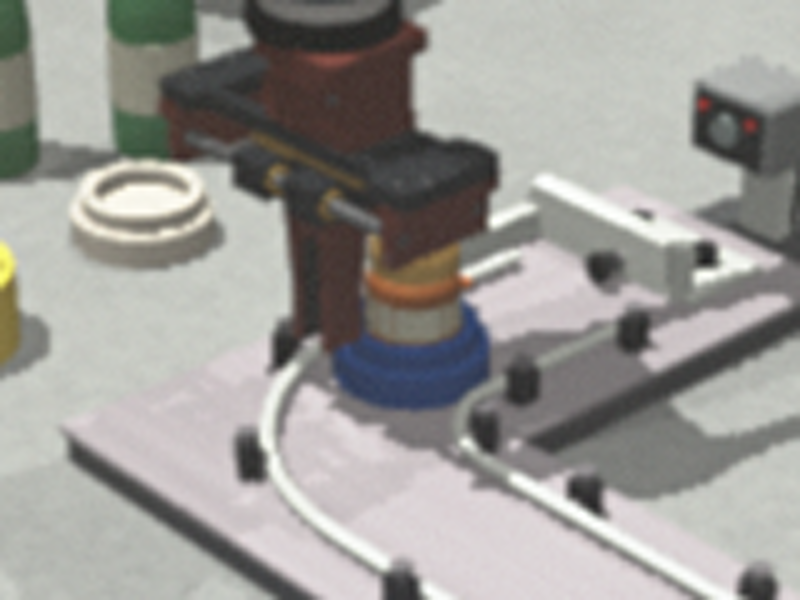

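```bash
python3 -m crank '[[1,0,0.05,1,0],[1,0,0,1,0],[1,0,0,0.8,0],[1,0,0,0.4,0],[1,0,0,0.15,0],[1,0,0,0,0],[1,-0.2,0,0,0],[1,-0.2,0,0,0],[1,-0.2,0,0,0],[1,-0.2,0,0,0]]';python3 - <<'E'
from fit import *
s=status.read_state();print(loc(np.load('track.npy'),s['position'][:2]),s['force'],s['torque'])
im=optics.snapshot('scene'); crop('t',im,230,160,390,280,5,'b5s.png')
E
```

```text
time_s: 17.7
position: [592.8, -150.2, 44.6]
tcp_rot: [180.0, -0.1, -5.1]
force: [3.1, 0.6, -0.5]
opening: 10.1
[[ 55.66984211 -99.64757149]] [ 3.14929385  0.60255074 -0.526106  ] [ 0.02877345 -0.44226573 -0.04486507]
```

View pics/b5s.png

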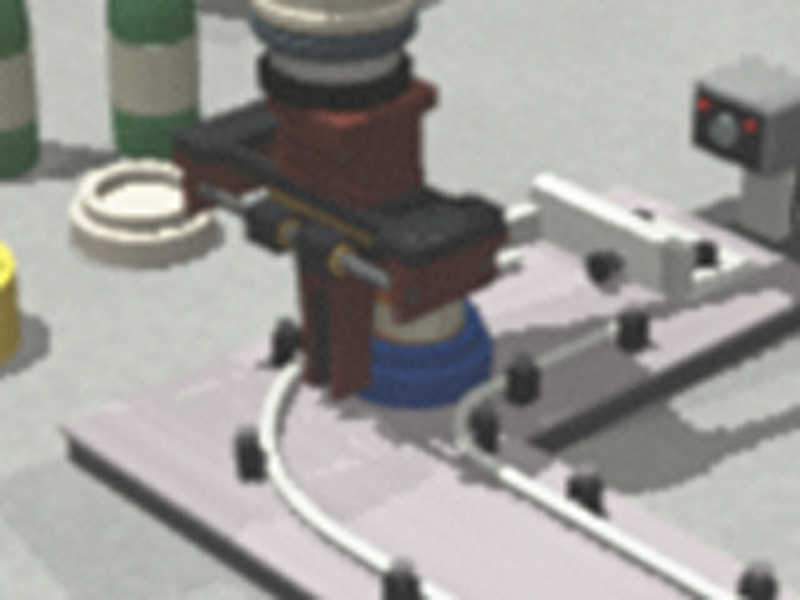

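```bash
python3 -m crank '[[1,-0.2,0.02,0.2,0],[1,-0.4,0.02,0.2,0],[1,-0.4,0,0,0],[1,-0.4,0,0,0],[1,-0.4,0,0,0],[1,-0.4,0,0,0],[1,-0.4,0,0,0],[1,-0.4,0,0,0],[1,-0.3,0,0,0],[1,-0.2,0,0,0]]';python3 - <<'E'
from fit import *
s=status.read_state();print(loc(np.load('track.npy'),s['position'][:2]),s['force'],s['torque'])
E
```

```text
time_s: 18.75
position: [559.2, -147.1, 41.8]
tcp_rot: [-180.0, -0.3, -5.1]
force: [6.7, 1.9, 2.3]
opening: 9.8
[[ 21.89865596 -99.58233024]] [6.65154372 1.9481755  2.25171688] [ 0.37916493 -1.00768133 -0.10345455]
```

```bash
python3 - <<'E'
from fit import *
im=optics.snapshot('scene'); crop('t',im,260,160,420,280,5,'b6s.png')
im=optics.snapshot('top'); crop('t',im,270,250,430,420,4,'b6t.png')
E
```

```text
(no output)
```

View pics/b6s.png

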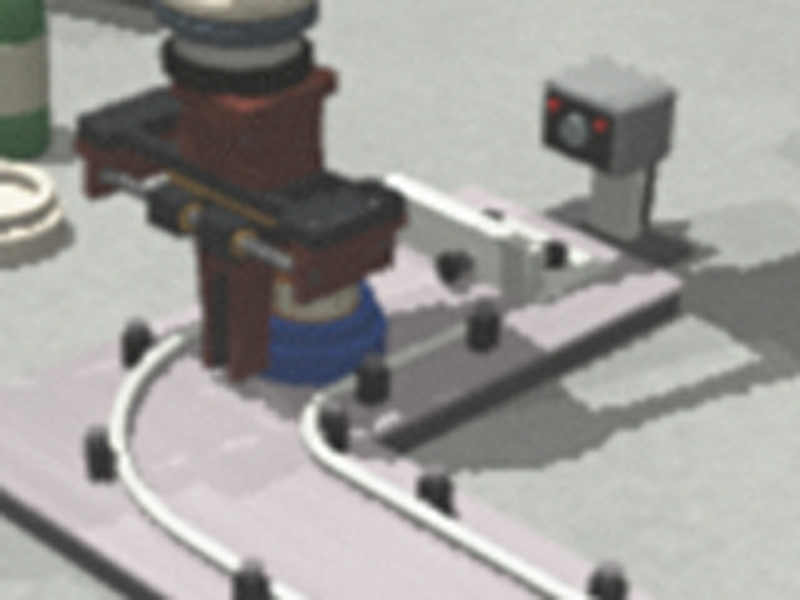

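View pics/b6t.png

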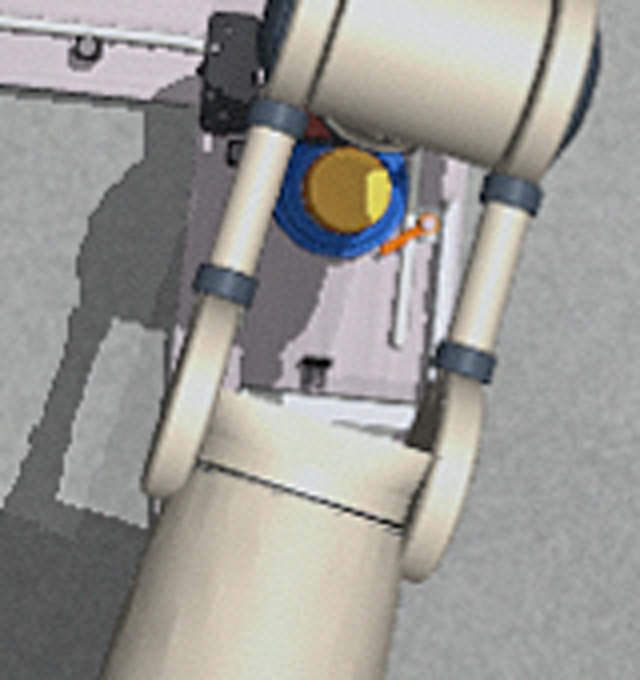

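```bash
python3 -m crank '[[1,-0.15,0,0,0],[1,-0.15,0,0,0],[1,-0.15,0,0,0],[1,-0.15,0,0,0],[1,-0.15,0,0,0],[1,-0.15,0,0,0],[1,-0.15,0,0,0],[1,-0.15,0,0,0],[1,-0.15,0,0,0],[1,-0.15,0,0,0]]';python3 - <<'E'
from fit import *
s=status.read_state();print(loc(np.load('track.npy'),s['position'][:2]),s['force'],s['torque'])
E
```

```text
time_s: 19.85
position: [545.3, -145.2, 41.8]
tcp_rot: [-179.9, -0.4, -5.1]
force: [10.8, 4.7, 1.6]
opening: 10.1
[[  7.92293956 -98.84963779]] [10.78756209  4.72499923  1.63851857] [ 0.82886381 -1.80119476 -0.12631978]
```

```bash
python3 -m crank '[[1,-0.15,-0.05,0,0],[1,-0.15,0,0,0],[1,-0.15,0,0,0],[1,-0.15,0,0,0],[1,-0.15,0,0,0],[1,-0.15,0,0,0],[1,0,0,0,0],[1,0,0,0,0],[1,0,0,0,0],[1,0,0,0,0]]';python3 - <<'E'
from fit import *
s=status.read_state();print(loc(np.load('track.npy'),s['position'][:2]),s['force'],s['torque'])
E
```

```text
time_s: 20.85
position: [535.8, -144.1, 41.7]
tcp_rot: [-179.9, -0.3, -5.1]
force: [8.1, 3.4, 3.2]
opening: 10.0
[[ -1.61933838 -98.61824914]] [8.05977515 3.36940672 3.23504983] [ 0.74701552 -1.29092516 -0.06629561]
```

```bash
python3 -m crank '[[1,-0.15,0,0,0],[1,-0.2,0,0,0],[1,-0.2,0,0,0],[1,-0.2,0,0,0],[1,-0.2,0,0,0],[1,-0.2,0,0,0],[1,-0.2,0,0,0],[1,-0.2,0,0,0],[1,-0.2,0,0,0],[1,0,0,0,0]]';python3 - <<'E'
from fit import *
s=status.read_state();print(loc(np.load('track.npy'),s['position'][:2]),s['force'],s['torque'])
im=optics.snapshot('top'); crop('t',im,270,250,430,420,4,'b7t.png')
E
```

```text
time_s: 21.85
position: [517.7, -142.7, 41.5]
tcp_rot: [-179.9, -0.3, -5.1]
force: [7.2, 2.5, 3.5]
opening: 10.2
[[-19.80105364 -98.87009959]] [7.2363861  2.49653539 3.49648945] [ 0.53018452 -0.82760159 -0.04258403]
```

View pics/b7t.png

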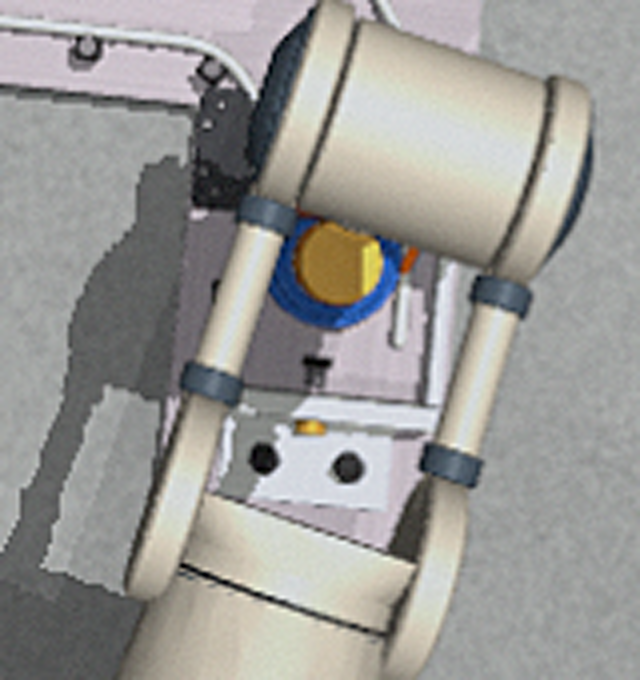

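```bash
python3 -m crank '[[1,-0.2,0,0,0],[1,-0.2,0,0,0],[1,-0.2,0,0,0],[1,-0.2,0,0,0],[1,-0.2,0,0,0],[1,-0.2,0,0,0],[1,-0.1,0,0,0],[1,0,0,0,0],[1,0,0,0,0],[1,0,0,0,0]]';python3 - <<'E'
from fit import *
s=status.read_state();print(loc(np.load('track.npy'),s['position'][:2]),s['force'],s['torque'])
E
```

```text
time_s: 22.9
position: [503.2, -142.5, 40.3]
tcp_rot: [180.0, -0.0, -5.1]
force: [2.2, 0.0, 1.1]
opening: 10.1
[[-34.22246943 -99.9094178 ]] [2.20060793 0.02727639 1.07014849] [ 0.00742173 -0.43344986 -0.01572318]
```

```bash
python3 -m crank '[[1,-0.1,0,0,0],[1,-0.1,0,0,0],[1,-0.1,0,0,0],[1,-0.1,0,0,0],[1,0,0,0,0],[1,0,0,0,0],[1,0,0,0,0],[1,0,0,0,0],[1,0,0,0,0],[1,0,0,0,0]]';python3 - <<'E'
from fit import *
s=status.read_state();print(loc(np.load('track.npy'),s['position'][:2]),s['force'],s['torque'])
im=optics.snapshot('top'); crop('t',im,270,250,430,420,4,'b8t.png')
E
```

```text
time_s: 23.9
position: [500.0, -142.2, 40.3]
tcp_rot: [180.0, -0.1, -5.1]
force: [7.1, -0.9, -0.0]
opening: 9.8
[[-37.50034315 -99.98400242]] [ 7.14324387e+00 -8.56125050e-01 -8.11248424e-04] [-0.08670763 -1.11746093 -0.02638609]
```

View pics/b8t.png

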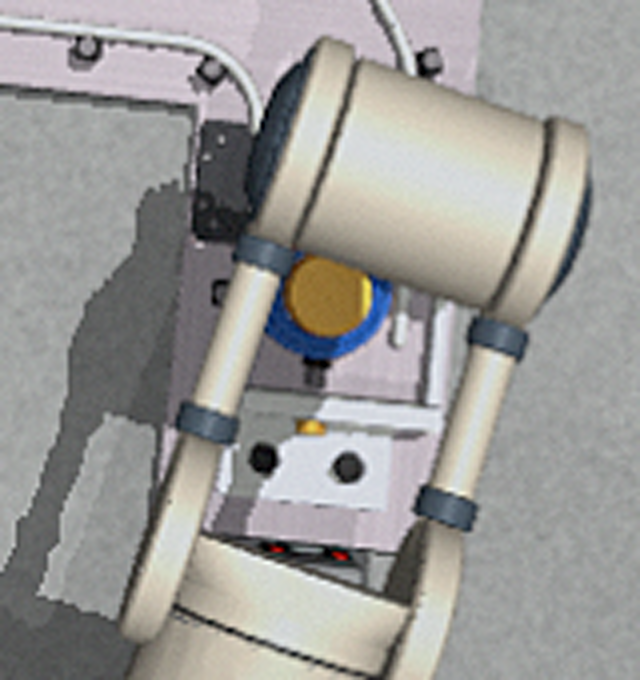

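```bash
python3 -m crank '[[1,-0.1,0,0,0],[1,-0.1,0,0,0],[1,-0.1,0,0,0],[1,0,0,0,0],[1,0,0,0,0],[1,0,0,0,0],[1,0,0,0,0],[1,0,0,0,0],[1,0,0,0,0],[1,0,0,0,0]]';python3 - <<'E'
from fit import *
s=status.read_state();print(loc(np.load('track.npy'),s['position'][:2]),s['force'],s['torque'])
im=optics.snapshot('scene'); crop('t',im,290,150,410,240,6,'b9s.png')
E
```

```text
time_s: 24.95
position: [497.2, -142.2, 40.3]
tcp_rot: [179.9, -0.2, -5.1]
force: [7.9, -1.4, 0.0]
opening: 10.4
[[ -40.2458484  -100.14352378]] [ 7.86815674 -1.36881635  0.03806682] [-0.2054639  -1.2903877  -0.02915531]
```

View pics/b9s.png

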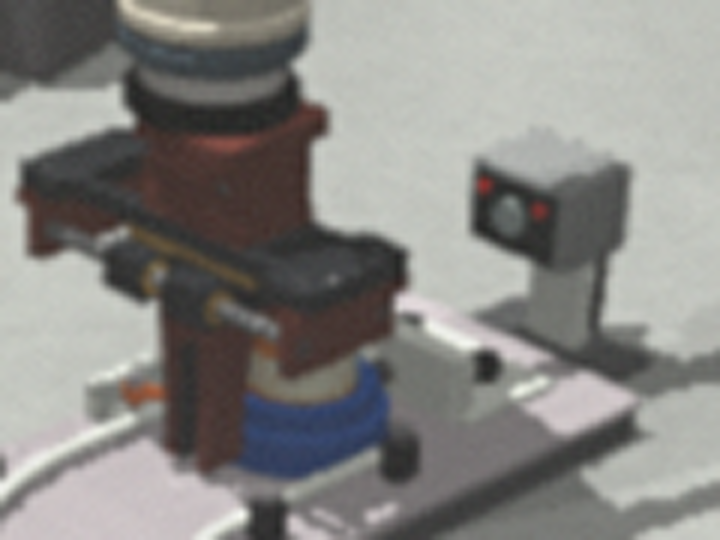

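```bash
python3 -m crank '[[1,-0.1,0,0,0],[1,-0.1,0,0,0],[1,0,0,0,0],[1,0,0,0,0],[1,0,0,0,0],[1,0,0,0,0],[1,0,0,0,0],[1,0,0,0,0],[1,0,0,0,0],[1,0,0,0,0]]';python3 - <<'E'
from fit import *
s=status.read_state();print(loc(np.load('track.npy'),s['position'][:2]),s['force'],s['torque'])
E
```

```text
time_s: 26.0
position: [495.5, -142.0, 40.4]
tcp_rot: [179.9, -0.2, -5.1]
force: [7.9, -0.8, -0.9]
opening: 9.8
[[ -41.9602499  -100.17043375]] [ 7.8749238  -0.82404382 -0.87633053] [-0.26175489 -1.46762487 -0.0272296 ]
```

```bash
python3 -m crank '[[1,-0.1,0,0,0],[1,-0.05,0,0,0],[1,0,0,0,0],[1,0,0,0,0],[1,0,0,0,0],[1,0,0,0,0],[1,0,0,0,0],[1,0,0,0,0],[1,0,0,0,0],[1,0,0,0,0]]';python3 - <<'E'
from fit import *
s=status.read_state();print(loc(np.load('track.npy'),s['position'][:2]),s['force'],s['torque'])
im=optics.snapshot('scene'); crop('t',im,290,180,370,240,9,'b10s.png')
im=optics.snapshot('top'); crop('t',im,270,250,430,420,4,'b10t.png')
E
```

```text
time_s: 27.0
position: [494.3, -141.9, 40.4]
tcp_rot: [179.9, -0.2, -5.1]
force: [9.6, -0.6, -1.5]
opening: 9.9
[[ -43.17157318 -100.16149324]] [ 9.55572711 -0.60759718 -1.5224124 ] [-0.28801572 -1.69024505 -0.05847045]
```

View pics/b10s.png

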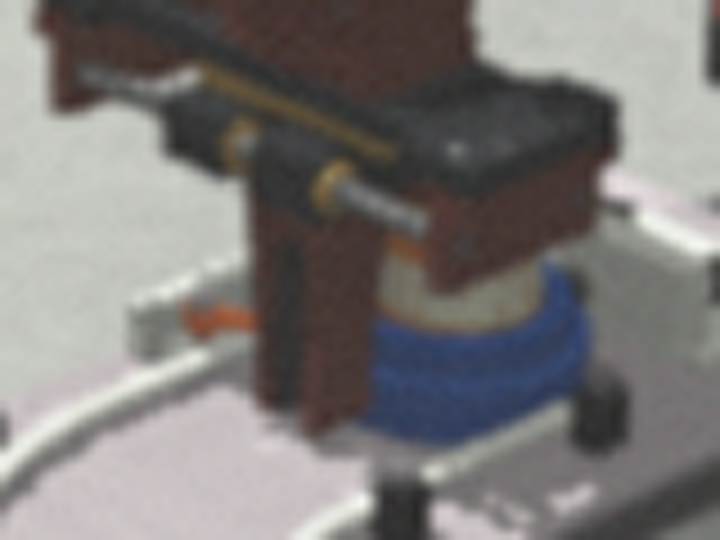

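View pics/b10t.png

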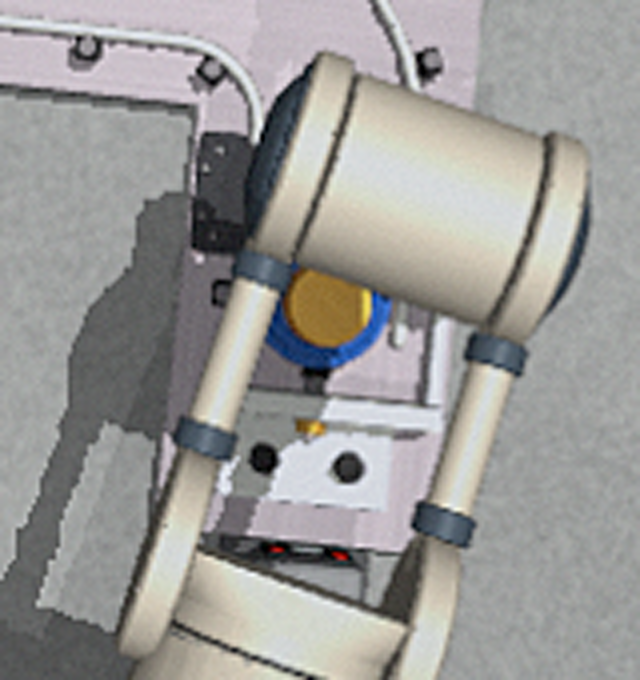

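```bash
python3 -m crank '[[1,-0.1,0,0,0],[1,-0.07,0,0,0],[1,0,0,0,0],[1,0,0,0,0],[1,0,0,0,0],[1,0,0,0,0],[1,0,0,0,0],[1,0,0,0,0],[1,0,0,0,0],[1,0,0,0,0]]';python3 - <<'E'
from fit import *
s=status.read_state();print(loc(np.load('track.npy'),s['position'][:2]),s['force'],s['torque'])
im=optics.snapshot('scene'); crop('t',im,290,180,370,240,9,'b11s.png')
E
```

```text
time_s: 28.1
position: [493.3, -141.8, 40.7]
tcp_rot: [179.9, -0.4, -5.1]
force: [12.2, -1.8, -2.7]
opening: 10.1
[[ -44.1476106  -100.12030264]] [12.1639478  -1.77269818 -2.67813242] [-0.21387553 -2.14152226 -0.06986717]
```

View pics/b11s.png

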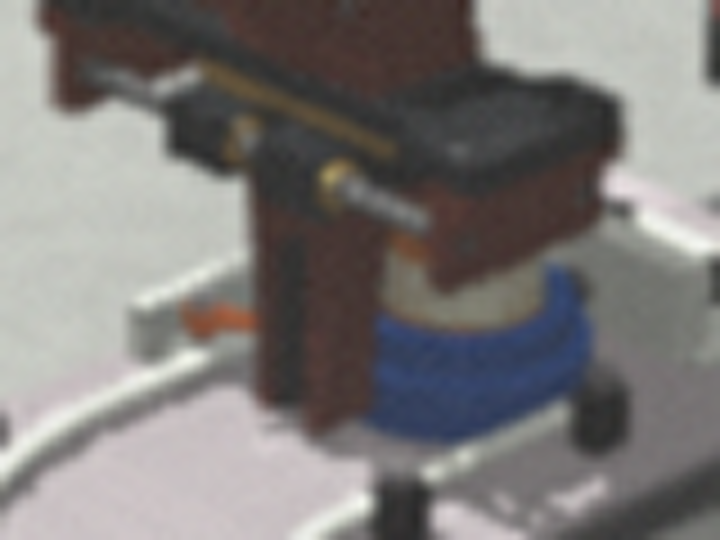

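```bash
python3 -m crank '[[1,0.05,0,0,0],[1,0.1,0,0,0],[1,0.2,0,0,0],[1,0.4,0,0,0],[1,0.8,0,0,0],[1,0.8,0,0,0],[1,0,0,-1.5,0],[1,0,0,-3,0],[1,0,0,-4,0],[1,0,0,-4,0]]' && python3 -m crank '[[1,2,-3,-1,0],[1,2,-4,0,0],[1,2,-4,0,0],[1,2,-4,0,0],[1,2,-4,0,0],[1,0,-4,0,0],[1,0,-4,0,0],[1,0,-4,0,0],[1,0,0,0,0],[1,0,0,0,0]]';python3 - <<'E'
from fit import *
im=optics.snapshot('scene'); crop('t',im,290,160,390,235,8,'f1s.png');cv2.imwrite('pics/f1s_raw.png',im[:,:,::-1])
im=optics.snapshot('top'); crop('t',im,290,260,410,400,5,'f1t.png');cv2.imwrite('pics/f1t_raw.png',im[:,:,::-1])
E
```

```text
time_s: 29.15
position: [513.9, -143.0, 167.0]
tcp_rot: [-180.0, 0.1, -5.1]
force: [0.6, -0.1, 0.9]
opening: 9.8
time_s: 30.15
position: [641.4, 157.4, 175.6]
tcp_rot: [180.0, 0.0, -5.0]
force: [-0.3, -0.3, 0.2]
opening: 10.0
```

View pics/f1s.png

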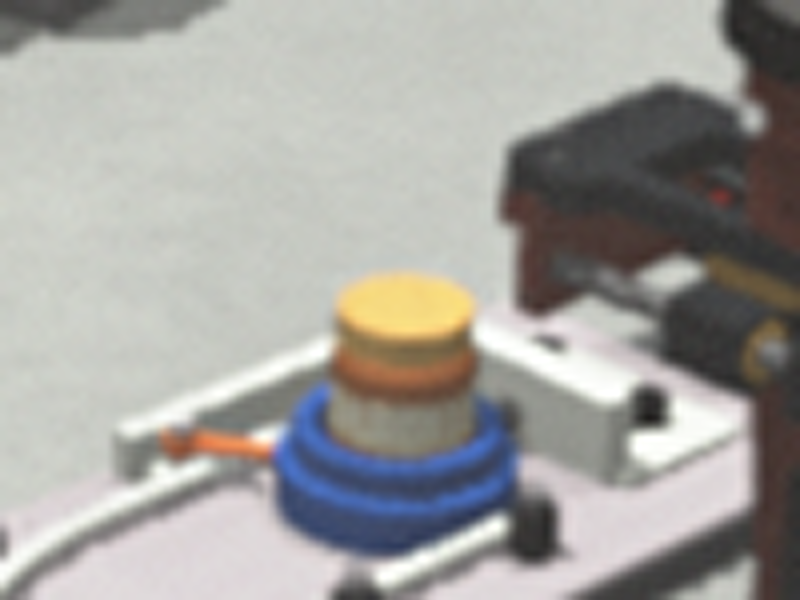

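View pics/f1t.png

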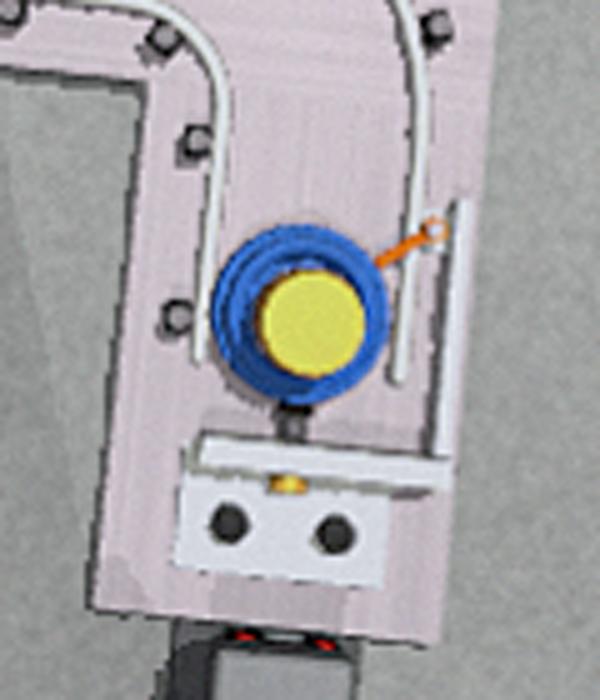

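```bash
python3 - <<'E'
from fit import *
p=np.load('track.npy')
for a,b in (('top0','f1t_raw'),('scene0','f1s_raw')):
  for f in (a,b):
    im=cv2.imread(f'pics/{f}.png');hs=cv2.cvtColor(im,cv2.COLOR_BGR2HSV)
    m=cv2.inRange(hs,(4,120,120),(16,255,255))
    if 'top' in f or 'f1t' in f: sub=(slice(290,325),slice(355,390))
    else: sub=(slice(205,225),slice(300,328))
    ys,xs=np.nonzero(m[sub]); P=np.c_[xs+sub[1].start,ys+sub[0].start].astype(float)
    vx,vy,x0,y0=cv2.fitLine(P.astype(np.float32),2,0,.01,.01).ravel()
    print(f,len(P),np.degrees(np.arctan2(vy,vx)),P.min(0),P.max(0))
im=cv2.imread('pics/f1t_raw.png');hs=cv2.cvtColor(im,cv2.COLOR_BGR2HSV)
b=cv2.inRange(hs,(100,120,40),(125,255,255))
for c in cv2.findContours(b,0,2)[0]:
  if cv2.contourArea(c)>300:
    e=cv2.fitEllipse(cv2.convexHull(c)); print(e,loc(p,onplane('top',e[0],31)[:2]),loc(p,onplane('top',e[0],38)[:2]))
E
```

```text
top0 32 -27.368492 [365. 304.] [379. 313.]
f1t_raw 32 -29.357414 [365. 304.] [379. 313.]
scene0 25 2.9267848 [311. 214.] [323. 216.]
f1s_raw 24 2.2451746 [311. 214.] [322. 216.]
((349.56890869140625, 322.2400207519531), (34.88982009887695, 35.4743766784668), 139.79653930664062) [[-93.54818721 -94.76517785]] [[-93.39626175 -94.14732654]]
((281.7893371582031, 164.40411376953125), (47.40768051147461, 48.00537109375), 170.03419494628906) [[276.25658704 101.19236497]] [[274.15571391 100.61647053]]
```

```bash
python3 -c "
from rig import status,r
s=status.read_state();print(s['time_s'],s['force'],s['position']);print(r.job_done())"
```

```text
30.25 [-0.50753878 -0.08641468  0.38622084] [641.61774912 155.6398756  175.57543612]
the job is handed in; nothing more can be done
None
```

The honey jar is standing in the blue carrier, and the carrier is home against the sprung stop with the orange catch closed behind it. I handed the job in at 30.3 s of the 72 s allowed.

**How it was done:**
- I picked the full-size, gold-lidded jar off the cardboard pad and lowered it into the carrier at the infeed.
- With the jar still gripped, I drew the carrier round the bend, with forces of about 5 N or less.
- I then let go and pushed the foot from behind with the fingertips, past the catch at about 12 N and into the stop at about 12 N, and backed away.

**Last checks:**
- **Catch:** the orange finger covers practically the same pixels as at the start in both views, to within 1 pixel. Its fitted angle differs by 2° or less, so I take it as closed.
- **Carrier along the track:** its centre is at about x = −93.5 mm in the track frame, within the allowed range.
- **Carrier across the track:** the pictures gave y of about −94 to −95 mm, which is right at the −95 mm limit. I put this down to camera bias, since the stop pad also read −96 mm and the rods only leave the carrier ±2 mm. I did not confirm it another way.
- **Robot:** the arm is clear of the track and the wrist force reads near zero.
- **Other goods:** I did not touch them, but I did not re-measure their positions at the end.

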